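# Open the pigment caddy and set out the jar

## Task

Open the wooden pigment caddy: raise the slotted end of its sliding lid over the stop lips, slide the lid out of the grooves and leave it lying flat on the caddy's runners, wholly past the stop lips. Then take the jar out of the caddy and stand it upright on the bamboo work board, setting it down rather than dropping it. Do not disturb the bottle, the cup or the tin.

Things in the scene. Friction and masses are not known exactly. Their poses are not given: they have to be found in the camera images.
- caddy: Fixed wooden caddy, 160 mm wide (x), 359 long (y). Origin on the table under the compartment's centre, z up. Inside: |x|<58, |y|<76, floor top z 10; rear wall y -84..-76, 76 high; front wall y 76..84, only 24 high. Each side has a runner, |x| 58..72, top z 60, y -76..275, and outside it a guiding cheek, |x| 72..80, top z 71, just as long. The lid comes out to +y.
- lips (a point): Point midway between the two stop lips, at their top (caddy 0, 81, 65 mm). One lip on each runner, |x| 58..72, y 77..85, 5 high; between them the mouth is open down to the front wall.
- grooves (a point): Point midway between the front ends of the two groove tops, at their underside (caddy 0, -18, 71 mm). Groove tops: strips over the runners, |x| 60..80, z 71..76, y -76..-18. The 6 mm lid has 5 of play under them, so its front end can be raised about 13 mm.
- runner_end (a point): Point midway between the free ends of the runners, at their top (caddy 0, 275, 60 mm). Past the front wall the space between the runners is open down to the table.
- lid: Loose plain bamboo lid, 140 (x) by 150 (y) by 6 mm thick, about 0.12 kg. Origin at the centre of its underside, axes as the caddy's. Shut: lies on the runners at caddy (0, 0, 60), front edge 2 behind the lips; side play 2 each way. Past the lips its rear edge is beyond caddy y 85 (origin 160 or more) and it drops flat; up to origin 200 it lies wholly on the runners.
- slot (a point): Centre of the lid's handle slot, at its top face (lid 0, 31, 6 mm). The slot goes right through: lid x -38..38, y 11..51, leaving a strip 24 wide at the front end. Below slot and strip is free space down to the front wall's top (z 24) and compartment floor.
- jar: Loose small round amber glass pigment jar with white cap, 36 diameter, 45 tall, about 0.09 kg. Origin at the centre of its underside, z up. Starts standing on the compartment floor under the lid, in its rear half (caddy y -35..-10, |x| up to 12).
- board: Fixed bamboo work board flat on the table, 240 (x) by 160 (y) by 12 thick; origin under its centre, top at z 12. A handle slot goes through it at x 70..98, |y| up to 35; the rest is plain.
- bottle: White plastic bottle, 60 diameter, 160 tall, standing on the table; origin at the centre of its underside. Leave alone.
- cup: Clear plastic cup, rim 72 diameter, 90 tall, standing on the table; origin at the centre of its underside. Leave alone.
- tin: Steel tin, 56 diameter, 50 tall, standing on the table; origin at the centre of its underside. Leave alone.
Things that resemble listed ones, but are neither listed nor needed, are in the scene too. Leave any turquoise look-alike of the lid alone.

How it is judged:
By the outcome, as a careful person would: the job done as asked, in the order asked, and still so for the second after the job is handed in, with the robot touching nothing.
It also fails if it takes over 54 s, if anything falls off the work surface, if the arm or the gripper's body presses on something with over 40 N, if the wrist force passes 120 N, or if a joint passes its speed limit or range.

## Robot

A 6-joint arm with a two-finger parallel gripper is mounted at the origin on the work surface. World frame = base frame: x ahead of the robot, y to its left, z up, the work surface at z = 0. Lengths are in mm, angles in rad, forces in N, time in s.
With the tool pointing down it reaches from about 350 to 975 mm from the base axis. Payload 7.1 kg.
Tool frame: the origin (TCP) lies between the finger pads; the fingertips stand 8 mm ahead of it and the grasp point (between the pads) lies 11 mm behind it; x points along the fingers, y is the direction in which the jaws open and shut, and the axes are right-handed (so a half turn about x gives the same grasp; the last joint's range is limited). The gripper opens to 88 mm and grips with 3 to 60 N. Pads are 20 mm wide; open, the fingers measure 115 mm over their backs; the gripper's body (75 mm by 178 mm) begins 61 mm behind the grasp point.
Start: joints at [1.127, 0.423, 1.63, -0, 1.089, -0.019], TCP at [257.554, 569.448, 230.675] pointing down, gripper open.
Joint ranges: [-3, 3], [-0.9, 2.11], [0.09, 2.58], [-1.31, 4.45], [0.11, 2.69], [-2.54, 2.54]. Speed limits (rad/s): [2.39, 2.39, 3.01, 3.14, 3.14, 3.14].

## Interface

Orientations are given as a rotation vector (axis times angle).
In Python, from workcell import ctrl gives the robot as it stands.
- The arm moves only by the tool apply_moves, never from a script. Its argument "increments" is a list of rows, each an object with "gripper": the opening in per cent of the stroke, from 0 (shut) to 100 (fully open); "delta_pos": the shift along the tool's x, y, z in cm, a list of three; "dr": the turn, a rotation vector about the tool's x, y, z in rad, a list of three. In form: [{"gripper": gripper, "delta_pos": [dx, dy, dz], "dr": [ax, ay, az]}, ...]. A call has exactly 5 rows; each row shifts and turns the commanded pose from where the row before left it, along the tool's axes as they then stand; what a row does not reach is not made up. A row lasts 1/12 s, in which the tool goes at most 41.7 mm and 7.16 degrees, less where a joint would pass 70% of its speed; a pose out of reach is approached as far as the arm can. A call with a gripper value outside its range is refused whole. The fingers move at their own pace and stop on an object; the grip force is fixed at half the most. Time passes only in rows, so rows that do not move let the fingers close, or fill a call up. It gives the time, the measured TCP pose, the force and the opening at its end, in the units of the state.
- ctrl.get_obs(): the state, without advancing time (a new reading comes with each control period).
- ctrl.get_image(name): name is "scene" or "side" or "wrist"; returns a dict with "img" (400x640x3 uint8, red, green, blue), "range_z" (400x640 float32, mm along the optical axis (not along the pixel's ray), 0 where there is no reading), "mtx" (3x3 intrinsics, pixels), "rvec" (rotation vector, rad) and "tvec" (3), from world to camera coordinates, as OpenCV has them. Camera axes: x right, y down, z forward; pixel columns grow to the right and rows downward; lengths in mm; the calibration is good to about 2 mm. A picture is of the moment at which its call begins.
- ctrl.close_job(): hands the job in, once; it reports no verdict.
The state is a dict: "t": time; "qpos": joint angles; "qvel": joint speeds; "joint_torque": joint torques, N m; "ee_pos": TCP position; "orientation": TCP orientation; "ft_force": force on the tool from outside, world axes, zero at the start; "moment": the same for the moment, N m; "width": finger opening in mm.
Only numpy, scipy, OpenCV 4.12 (cv2) and the standard library are available. Lean on these libraries where they do the work, as an engineer would, in place of code of your own. Each camera call takes 0.05 s, during which the arm holds its last target. There are 200 camera calls.

## Working session

There is one attempt and no reset: what is moved stays moved. The work goes in short steps, Python scripts to look and compute and a tool call to move; the robot and the scene stay as the last step left them, time stands still between calls to the robot, and variables do not carry over. Pictures are saved under pics/ and viewed, about 8 in all and at most 12, crops included, and the job is handed in when it is done.

Besides the shell and the picture viewer there is one more tool, called after "Request:" as name([rows], argument=value, ...), one row to a line, values as JSON. apply_moves: Moves the arm, as the interface text tells. Its arguments: {"type":"object","properties":{"increments":{"type":"array","items":{"type":"object","properties":{"gripper":{"type":"number"},"delta_pos":{"type":"array","items":{"type":"number"}},"dr":{"type":"array","items":{"type":"number"}}}}}},"required":["increments"]}

```bash
mkdir -p pics; ls; cat > h.py <<'E'
import numpy as np,cv2
from workcell import ctrl
def get(n,save=None):
    d=ctrl.get_image(n); d['R']=cv2.Rodrigues(np.array(d['rvec'],float))[0]; d['t']=np.array(d['tvec'],float).ravel()
    d['K']=np.array(d['mtx'],float)
    if save: cv2.imwrite(f'pics/{save}.png',d['img'][:,:,::-1])
    return d
def ray(d,uv,z):
    "pixels -> world points on the plane z"
    uv=np.atleast_2d(np.array(uv,float)); r=np.c_[uv,np.ones(len(uv))]@np.linalg.inv(d['K']).T@d['R']
    c=-d['R'].T@d['t']; return c+r*((z-c[2])/r[:,2])[:,None]
def cloud(d):
    z=d['range_z']; v,u=np.mgrid[:z.shape[0],:z.shape[1]]
    p=np.stack([u,v,np.ones_like(u)],-1)@np.linalg.inv(d['K']).T*z[...,None]
    P=(p-d['t'])@d['R']; P[z==0]=np.nan; return P
def proj(d,P):
    return cv2.projectPoints(np.array(P,float).reshape(-1,3),cv2.Rodrigues(d['R'])[0],d['t'],d['K'],None)[0].reshape(-1,2)
E
python3 - <<'E'
from h import *
o=ctrl.get_obs(); print(o)
a=[get(n,n+'0') for n in('scene','side','wrist')]
for d in a: print((-d['R'].T@d['t']).round(),d['R'][2].round(2))
cv2.imwrite('pics/all0.png',cv2.resize(np.vstack([a[0]['img'],a[1]['img']]),(800,600) if 0 else (480,600))[:,:,::-1])
E
```

```text
pics
{'t': 0.0, 'qpos': array([ 1.12696575e+00,  4.23857916e-01,  1.63066063e+00,  4.19522438e-05,
        1.08860367e+00, -1.90412969e-02]), 'qvel': array([-2.74237615e-04,  2.33670304e-03,  6.93357768e-04, -4.99723298e-04,
        4.56295034e-04, -8.16567987e-05]), 'joint_torque': array([-2.61454588e-03, -5.44619179e+01, -2.73656327e+01,  6.42490550e-02,
        2.29261431e-02, -1.26128107e-04]), 'ee_pos': array([257.34183433, 568.97744004, 229.90256669]), 'orientation': array([ 0.33203735,  1.5453828 , -0.33437705]), 'ft_force': array([-0.04145275,  0.453109  ,  0.14913988]), 'moment': array([ 0.01012217, -0.01196502, -0.03090863]), 'width': 87.858374864481}
[ 947.  859. 1145.] [-0.3  -0.61 -0.74]
[  70. -670.  900.] [ 0.38  0.57 -0.73]
[193. 598. 384.] [ 0.23 -0.11 -0.97]
```

View pics/scene0.png

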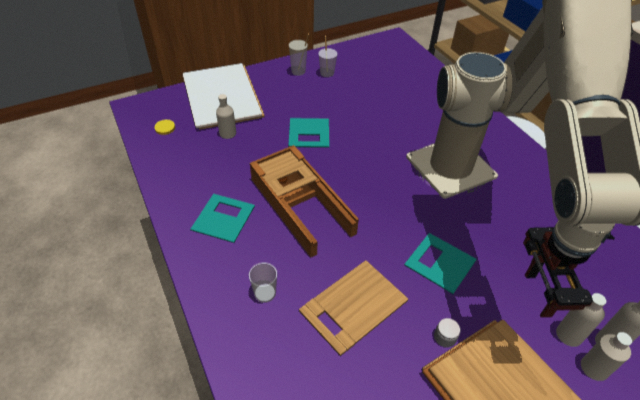

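View pics/side0.png

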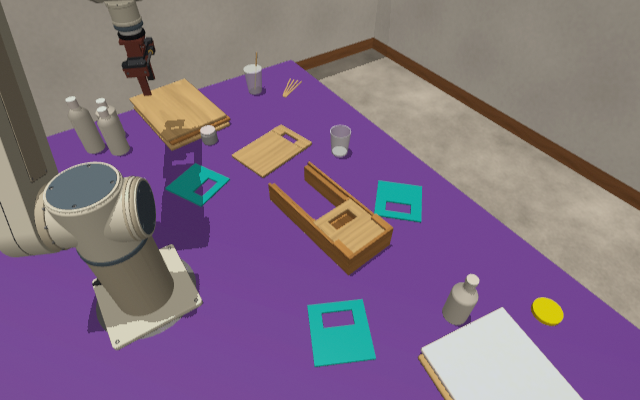

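The scene view shows the caddy at px (300,195), closed end up-left, the runners pointing to (335,240). The slotted bamboo board is at (353,305), the cup at (263,282) and the tin at (448,332). There are three turquoise decoys. The side view agrees.

```bash
cat > m.py <<'E'
from h import *
pts=[];bp=[]
for n,c0,bc in(('scene',(300,195),(353,305)),('side',(340,225),(272,150))):
    d=get(n); P=cloud(d)
    v,u=np.mgrid[:400,:640]
    print(n,P[c0[1],c0[0]].round(),P[bc[1],bc[0]].round())
    hsv=cv2.cvtColor(d['img'],cv2.COLOR_RGB2HSV)
    wood=(hsv[...,0]<25)&(hsv[...,1]>70)
    for zlo,zhi,c,L,r in((63,84,c0,pts,110),(6,22,bc,bp,80)):
        m=(P[...,2]>zlo)&(P[...,2]<zhi)&wood&(np.hypot(u-c[0],v-c[1])<r)
        _,lab,st,ce=cv2.connectedComponentsWithStats(m.astype(np.uint8))
        ks=[k for k in range(1,len(st)) if st[k,4]>60]
        q=P[np.isin(lab,ks)]; L.append(q)
        print(len(q),cv2.minAreaRect(q[:,:2].astype(np.float32)),np.median(q[:,2]), [(st[k,4],ce[k].round().tolist()) for k in ks])
for L in(pts,bp):
    q=np.vstack(L); print(cv2.minAreaRect(q[:,:2].astype(np.float32)),q.mean(0).round())
E
python3 m.py
```

```text
scene [509. -87.  15.] [550. 319.  12.]
2034 ((519.0996704101562, -58.09001159667969), (164.18649291992188, 367.341552734375), 6.179364204406738) 67.46133607154673 [(np.int32(2034), [289.0, 178.0])]
4796 ((546.0396728515625, 315.9686584472656), (242.33412170410156, 162.60206604003906), 13.59438705444336) 11.202651941939052 [(np.int32(4796), [354.0, 306.0])]
side [ 537. -102.   12.] [538. 300.  15.]
2901 ((518.4717407226562, -60.04051208496094), (162.53726196289062, 357.4737854003906), 5.994850158691406) 67.43922197512566 [(np.int32(2901), [346.0, 224.0])]
2234 ((547.2286987304688, 255.50210571289062), (262.5539245605469, 583.837890625), 2.069028854370117) 12.570473195523844 [(np.int32(75), [221.0, 125.0]), (np.int32(1952), [271.0, 150.0]), (np.int32(104), [319.0, 190.0]), (np.int32(103), [284.0, 211.0])]
((519.0484008789062, -58.11302185058594), (164.33106994628906, 367.2123718261719), 6.114737033843994) [ 526. -134.   69.]
((548.3596801757812, 255.54296875), (264.8172912597656, 583.837890625), 2.069028854370117) [541. 310.  12.]
```

```bash
cat >> h.py <<'E'
CAD=dict(o=np.array([528.7,-154.0,0]),yaw=np.radians(6.0))
def cad(p):
    c,s=np.cos(CAD['yaw']),np.sin(CAD['yaw']); return CAD['o']+np.array([[c,-s,0],[s,c,0],[0,0,1]])@np.array(p,float)
def uncad(P):
    c,s=np.cos(CAD['yaw']),np.sin(CAD['yaw']); return (np.array(P,float)-CAD['o'])@np.array([[c,-s,0],[s,c,0],[0,0,1]])
def go(grasp,yaw,tilt=0):
    "print tool shift (cm; before and after the turn) and turn to bring grasp point (world mm) with jaw axis at yaw (mod pi)"
    o=ctrl.get_obs(); R=cv2.Rodrigues(np.array(o['orientation'],float))[0]
    best=None
    for k in(0,1):
        y=np.array([np.cos(yaw+k*np.pi),np.sin(yaw+k*np.pi),0]); x=np.array([0,0,-1.]); T=np.c_[x,y,np.cross(x,y)]
        dr=cv2.Rodrigues(R.T@T)[0].ravel()
        if best is None or np.linalg.norm(dr)<np.linalg.norm(best[1]): best=(T,dr)
    T,dr=best; tcp=np.array(grasp,float)+T[:,0]*11
    d=tcp-o['ee_pos']
    print('t',round(o['t'],2),'tcp',o['ee_pos'].round(1),'w',round(o['width'],1),'F',o['ft_force'].round(1),'q',o['qpos'].round(2))
    print('toolx',R[:,0].round(3),'tooly',R[:,1].round(3)); print('dr',dr.round(4),'rows',np.degrees(np.linalg.norm(dr))/7.16,'shift cm now',(R.T@d/10).round(2),'after turn',(T.T@d/10).round(2))
E
python3 - <<'E'
from h import *
a=np.pi/2+CAD['yaw']
go(cad([0,63,150]),a)
d=get('scene')
for n,uv,z in(('boardslot',(328,320),12),('tin',(448,330),50),('cup',(263,270),90),('bottle?',(598,300),160)): print(n,ray(d,uv,z).round())
E
```

```text
t 0.25 tcp [257.5 569.3 230.3] w 88.0 F [-0.3  0.5 -0.6] q [ 1.13  0.42  1.63  0.    1.09 -0.02]
toolx [-0.    -0.001 -1.   ] tooly [ 0.412  0.911 -0.001]
dr [-5.295e-01 -2.000e-04  7.000e-04] rows 4.237157354357564 shift cm now [  9.17 -49.28  51.34] after turn [  9.13 -68.46  19.42]
boardslot [[627. 328.  12.]]
tin [[391. 495.  50.]]
cup [[733. 169.  90.]]
bottle? [[ 95. 620. 160.]]
```

Request:
apply_moves([
  {"gripper": 55,"delta_pos": [0,0,0],"dr": [-0.106,0,0]},
  {"gripper": 55,"delta_pos": [0,0,0],"dr": [-0.106,0,0]},
  {"gripper": 55,"delta_pos": [0,0,0],"dr": [-0.106,0,0]},
  {"gripper": 55,"delta_pos": [0,0,0],"dr": [-0.106,0,0]},
  {"gripper": 55,"delta_pos": [0,0,0],"dr": [-0.106,0,0]},
])

```text
t: 0.72
ee_pos: [257.5, 569.4, 230.6]
orientation: [-0.087, 1.569, 0.087]
ft_force: [0.4, -0.3, 0.3]
width: 57.7
```

Request:
apply_moves([
  {"gripper": 55,"delta_pos": [0,-3.4,0.95],"dr": [0,0,0]},
  {"gripper": 55,"delta_pos": [0,-3.4,0.95],"dr": [0,0,0]},
  {"gripper": 55,"delta_pos": [0,-3.4,0.95],"dr": [0,0,0]},
  {"gripper": 55,"delta_pos": [0,-3.4,0.95],"dr": [0,0,0]},
  {"gripper": 55,"delta_pos": [0,-3.4,0.95],"dr": [0,0,0]},
])

```text
t: 1.13
ee_pos: [322.8, 403.9, 230.7]
orientation: [-0.083, 1.569, 0.083]
ft_force: [0.6, -0.2, -0.6]
width: 48.2
```

Request:
apply_moves([
  {"gripper": 55,"delta_pos": [0,-3.4,0.95],"dr": [0,0,0]},
  {"gripper": 55,"delta_pos": [0,-3.4,0.95],"dr": [0,0,0]},
  {"gripper": 55,"delta_pos": [0,-3.4,0.95],"dr": [0,0,0]},
  {"gripper": 55,"delta_pos": [0,-3.4,0.95],"dr": [0,0,0]},
  {"gripper": 55,"delta_pos": [0,-3.4,0.95],"dr": [0,0,0]},
])

```text
t: 1.55
ee_pos: [388.0, 239.7, 230.9]
orientation: [-0.083, 1.569, 0.083]
ft_force: [0.3, 0.5, -0.1]
width: 47.8
```

Request:
apply_moves([
  {"gripper": 55,"delta_pos": [0,-3.4,0.95],"dr": [0,0,0]},
  {"gripper": 55,"delta_pos": [0,-3.4,0.95],"dr": [0,0,0]},
  {"gripper": 55,"delta_pos": [0,-3.4,0.95],"dr": [0,0,0]},
  {"gripper": 55,"delta_pos": [0,-3.4,0.95],"dr": [0,0,0]},
  {"gripper": 55,"delta_pos": [0,-3.4,0.95],"dr": [0,0,0]},
])

```text
t: 1.97
ee_pos: [453.2, 75.5, 230.9]
orientation: [-0.083, 1.569, 0.083]
ft_force: [0.4, -0.1, 0.3]
width: 48.2
```

Request:
apply_moves([
  {"gripper": 55,"delta_pos": [0,-3.4,0.95],"dr": [0,0,0]},
  {"gripper": 55,"delta_pos": [0,-3.4,0.95],"dr": [0,0,0]},
  {"gripper": 55,"delta_pos": [0,-3.4,0.95],"dr": [0,0,0]},
  {"gripper": 55,"delta_pos": [0,-3.4,0.95],"dr": [0,0,0]},
  {"gripper": 55,"delta_pos": [0,0,0],"dr": [0,0,0]},
])

```text
t: 2.38
ee_pos: [507.2, -58.7, 231.1]
orientation: [-0.081, 1.567, 0.078]
ft_force: [0.8, 0.5, -0.5]
width: 48.5
```

```bash
python3 - <<'E'
from h import *
d=get('wrist'); a=np.pi/2+CAD['yaw']
go(cad([0,63,150]),a)
im=d['img'][:,:,::-1].copy()
for p in([-38,11,66],[38,11,66],[38,51,66],[-38,51,66],[-70,75,66],[70,75,66],[-72,275,60],[72,275,60],[-80,-84,76],[80,-84,76],[80,-18,76],[-80,-18,76]):
    u=proj(d,cad(p))[0]; cv2.circle(im,tuple(int(x) for x in u),3,(255,0,255),-1)
cv2.imwrite('pics/w1.png',im)
E
```

```text
t 2.43 tcp [505.9 -56.6 230.7] w 48.5 F [-0.3  0.3  0.1] q [-0.13  0.25  1.88 -0.    1.   -1.81]
toolx [ 0.001 -0.    -1.   ] tooly [-0.101  0.995 -0.   ]
dr [-0.0036  0.0008  0.0004] rows 0.029559571457928265 shift cm now [ 9.18 -3.62  1.26] after turn [ 9.17 -3.63  1.25]
```

View pics/w1.png

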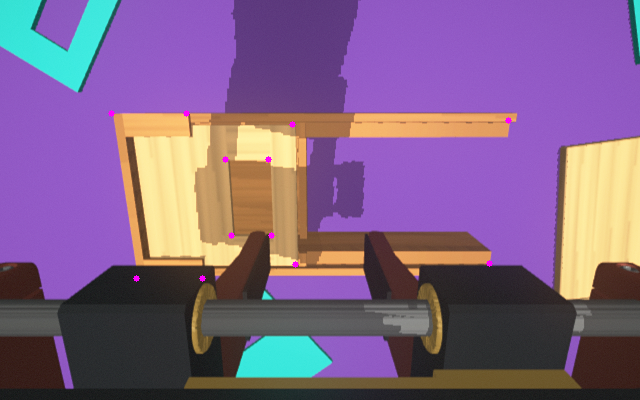

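The view from the wrist shows the slot at about px (232..273, 160..235), and my predicted corners are about 4 px off along y. I'll take the correction from depth.

```bash
python3 - <<'E'
from h import *
d=get('wrist'); P=cloud(d); C=uncad(P)
top=(C[...,2]>58)&(C[...,2]<74)
print('z lid',np.nanmedian(C[200:201,150:190,2]))
for u in range(-30,31,10):
    s=(abs(C[...,0]-u)<1.5)&(C[...,1]>-75)&(C[...,1]<110)
    y=np.sort(C[...,1][s&top]); g=np.where(np.diff(y)>15)[0]
    print(u,y.max().round(1),[(y[i].round(1),y[i+1].round(1)) for i in g])
for v in(15,25,35,45):
    s=(abs(C[...,1]-v)<1.5)&(abs(C[...,0])<66)
    y=np.sort(C[...,0][s&top]); g=np.where(np.diff(y)>15)[0]
    print(v,[(y[i].round(1),y[i+1].round(1)) for i in g])
hi=(C[...,2]>66)&(C[...,2]<80)
for y in(150,200,250):
    s=(abs(C[...,1]-y)<3)&hi&(abs(C[...,0])<95); x=C[...,0][s]; print('cheek',y,[(q.min().round(1),q.max().round(1)) for q in(x[x<0],x[x>0]) if len(q)])
s=hi&(abs(C[...,0])<50)&(C[...,1]<-60)
for x in(-40,-20,0,20):
    q=C[...,1][s&(abs(C[...,0]-x)<2)]; print('rear',x,q.min(),q.max())
E
```

```text
z lid 65.63959321011404
-30 76.8 [(np.float64(13.1), np.float64(53.0))]
-20 76.6 [(np.float64(13.0), np.float64(53.5))]
-10 76.3 [(np.float64(13.0), np.float64(53.0))]
0 76.8 [(np.float64(12.9), np.float64(52.6))]
10 76.7 [(np.float64(12.8), np.float64(53.2))]
20 76.7 [(np.float64(12.8), np.float64(52.9))]
30 76.4 [(np.float64(13.2), np.float64(53.3))]
15 [(np.float64(-37.9), np.float64(38.2))]
25 [(np.float64(-37.9), np.float64(38.9))]
35 []
45 [(np.float64(-37.9), np.float64(39.3))]
cheek 150 [(np.float64(-79.4), np.float64(-72.4)), (np.float64(80.4), np.float64(80.4))]
cheek 200 [(np.float64(-79.1), np.float64(-72.1)), (np.float64(72.0), np.float64(79.5))]
cheek 250 [(np.float64(-78.9), np.float64(-71.9))]
rear -40 -83.00141051892713 -60.07267423235616
rear -20 -83.38943168561447 -60.735952064575756
rear 0 -83.60337739199841 -60.44736410840887
rear 20 -82.89230016490335 -60.98562001527427
```

Request:
apply_moves([
  {"gripper": 55,"delta_pos": [0,-1.73,0.65],"dr": [0,0,0]},
  {"gripper": 55,"delta_pos": [0,-1.72,0.64],"dr": [0,0,0]},
  {"gripper": 55,"delta_pos": [3,0,0],"dr": [0,0,0]},
  {"gripper": 55,"delta_pos": [3,0,0],"dr": [0,0,0]},
  {"gripper": 55,"delta_pos": [3,0,0],"dr": [0,0,0]},
])

```text
t: 2.9
ee_pos: [521.4, -85.9, 140.2]
orientation: [-0.083, 1.568, 0.083]
ft_force: [-0.3, -0.2, -0.4]
width: 48.5
```

Request:
apply_moves([
  {"gripper": 55,"delta_pos": [2,0,0],"dr": [0,0,0]},
  {"gripper": 55,"delta_pos": [2,0,0],"dr": [0,0,0]},
  {"gripper": 55,"delta_pos": [0,0,0],"dr": [0,0,0]},
  {"gripper": 55,"delta_pos": [0,0,0],"dr": [0,0,0]},
  {"gripper": 55,"delta_pos": [0,0,0],"dr": [0,0,0]},
])

```text
t: 3.32
ee_pos: [521.8, -86.3, 101.7]
orientation: [-0.084, 1.568, 0.083]
ft_force: [0.4, -0.2, 0.2]
width: 47.9
```

```bash
sed -i "s/CAD=.*/CAD=dict(o=np.array([528.8,-152.5,0]),yaw=np.radians(6.0))/" h.py; python3 - <<'E'
from h import *
go(cad([0.2,63.3,64]),np.pi/2+CAD['yaw'])
E
```

```text
t 3.32 tcp [521.8 -86.3 101.7] w 47.9 F [ 0.4 -0.2  0.2] q [-0.19  0.48  1.92  0.    0.74 -1.86]
toolx [ 0.001 -0.    -1.   ] tooly [-0.106  0.994 -0.   ]
dr [0.0015 0.0009 0.0002] rows 0.014267261208277813 shift cm now [ 4.87 -0.33  0.02] after turn [ 4.87 -0.33  0.02]
```

Request:
apply_moves([
  {"gripper": 55,"delta_pos": [0.6,-0.32,0],"dr": [0,0,0]},
  {"gripper": 55,"delta_pos": [1.4,0,0],"dr": [0,0,0]},
  {"gripper": 55,"delta_pos": [1.5,0,0],"dr": [0,0,0]},
  {"gripper": 55,"delta_pos": [1.3,0,0],"dr": [0,0,0]},
  {"gripper": 55,"delta_pos": [0,0,0],"dr": [0,0,0]},
])

```text
t: 3.73
ee_pos: [521.0, -90.1, 51.7]
orientation: [-0.082, 1.571, 0.083]
ft_force: [-0.3, 0.5, 0.0]
width: 48.0
```

Request:
apply_moves([
  {"gripper": 40,"delta_pos": [0,0,0],"dr": [0,0,0]},
  {"gripper": 32,"delta_pos": [0,0,0],"dr": [0,0,0]},
  {"gripper": 28,"delta_pos": [0,0,0],"dr": [0,0,0]},
  {"gripper": 26,"delta_pos": [0,0,0],"dr": [0,0,0]},
  {"gripper": 20,"delta_pos": [0,0,0],"dr": [0,0,0]},
])

```text
t: 4.15
ee_pos: [522.3, -90.2, 53.6]
orientation: [-0.083, 1.568, 0.082]
ft_force: [-0.4, 0.8, 4.2]
width: 23.4
```

Request:
apply_moves([
  {"gripper": 10,"delta_pos": [0,0,0],"dr": [0,0,0]},
  {"gripper": 10,"delta_pos": [0,0,0],"dr": [0,0,0]},
  {"gripper": 10,"delta_pos": [0,0,0],"dr": [0,0,0]},
  {"gripper": 10,"delta_pos": [0,0,0],"dr": [0,0,0]},
  {"gripper": 10,"delta_pos": [0,0,0],"dr": [0,0,0]},
])

```text
t: 4.57
ee_pos: [522.3, -90.2, 53.5]
orientation: [-0.083, 1.568, 0.082]
ft_force: [-1.4, 0.7, 5.6]
width: 23.7
```

```bash
python3 - <<'E'
from h import *
go(cad([0.2,63.3,64]),np.pi/2+CAD['yaw'])
E
```

```text
t 4.57 tcp [522.3 -90.2  53.5] w 23.7 F [-1.4  0.7  5.6] q [-0.19  0.56  1.93  0.    0.64 -1.87]
toolx [ 0.001 -0.    -1.   ] tooly [-0.105  0.994 -0.   ]
dr [0.0005 0.0013 0.0004] rows 0.011665717683907876 shift cm now [0.05 0.07 0.02] after turn [0.05 0.07 0.02]
```

Request:
apply_moves([
  {"gripper": 10,"delta_pos": [-0.22,0,0],"dr": [0,0,0.016]},
  {"gripper": 10,"delta_pos": [-0.22,0,0],"dr": [0,0,0.016]},
  {"gripper": 10,"delta_pos": [-0.22,0.01,0],"dr": [0,0,0.016]},
  {"gripper": 10,"delta_pos": [-0.22,0.02,0],"dr": [0,0,0.016]},
  {"gripper": 10,"delta_pos": [0,0,0],"dr": [0,0,0]},
])

```text
t: 4.98
ee_pos: [522.1, -90.4, 62.0]
orientation: [-0.032, 1.571, 0.133]
ft_force: [-0.3, 1.5, -0.1]
width: 23.9
```

```bash
cat > s.py <<'E'
from h import *
o=ctrl.get_obs(); R=cv2.Rodrigues(np.array(o['orientation'],float))[0]
print('t',round(o['t'],2),'cad tcp',uncad(o['ee_pos']).round(1),'w',round(o['width'],1),'F',o['ft_force'].round(1),'M',o['moment'].round(2),'toolx',R[:,0].round(3),'tooly',R[:,1].round(3))
E
python3 s.py; python3 - <<'E'
from h import *
d=get('side','side1')
im=d['img'][150:290,250:410,::-1]; cv2.imwrite('pics/s1.png',cv2.resize(im,None,fx=4,fy=4,interpolation=cv2.INTER_CUBIC))
E
```

```text
t 4.98 cad tcp [-0.1 62.4 62. ] w 23.9 F [-0.3  1.5 -0.1] M [-0.   -0.09  0.07] toolx [-0.006  0.064 -0.998] tooly [-0.104  0.992  0.064]
```

View pics/s1.png

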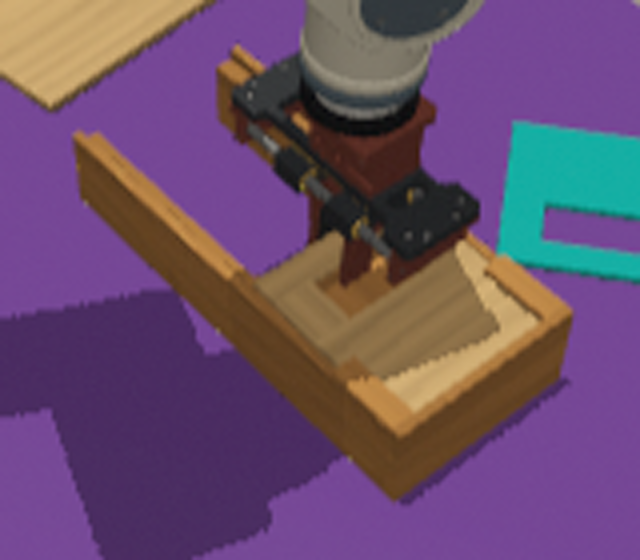

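The picture shows one finger in the slot and one ahead of the strip, with the front end raised. Contact forces are small, so I slide it.

Request:
apply_moves([
  {"gripper": 10,"delta_pos": [0.05,0.8,0],"dr": [0,0,0]},
  {"gripper": 10,"delta_pos": [0.05,0.8,0],"dr": [0,0,0]},
  {"gripper": 10,"delta_pos": [0.05,0.8,0],"dr": [0,0,0]},
  {"gripper": 10,"delta_pos": [0.05,0.8,0],"dr": [0,0,0]},
  {"gripper": 10,"delta_pos": [0.05,0.8,0],"dr": [0,0,0]},
])

```text
t: 5.45
ee_pos: [517.2, -49.1, 61.5]
orientation: [-0.033, 1.572, 0.133]
ft_force: [1.0, -1.4, 0.5]
width: 23.7
```

```bash
python3 s.py
```

```text
t 5.45 cad tcp [ -0.7 104.1  61.5] w 23.7 F [ 1.  -1.4  0.5] M [-0.35 -0.07 -0.01] toolx [-0.007  0.063 -0.998] tooly [-0.105  0.992  0.064]
```

Request:
apply_moves([
  {"gripper": 10,"delta_pos": [-0.2,0,0],"dr": [0,0,0.015]},
  {"gripper": 10,"delta_pos": [-0.2,0.02,0],"dr": [0,0,0.015]},
  {"gripper": 10,"delta_pos": [0.09,1.0,0],"dr": [0,0,0]},
  {"gripper": 10,"delta_pos": [0.09,1.0,0],"dr": [0,0,0]},
  {"gripper": 10,"delta_pos": [0.09,1.0,0],"dr": [0,0,0]},
])

```text
t: 5.87
ee_pos: [514.2, -19.9, 65.7]
orientation: [-0.008, 1.573, 0.156]
ft_force: [0.0, -1.5, 1.2]
width: 23.8
```

```bash
python3 s.py
```

```text
t 5.87 cad tcp [ -0.7 133.4  65.7] w 23.8 F [ 0.  -1.5  1.2] M [-0.35 -0.04  0.  ] toolx [-0.01   0.093 -0.996] tooly [-0.104  0.99   0.094]
```

Request:
apply_moves([
  {"gripper": 10,"delta_pos": [-0.4,0.03,0],"dr": [0,0,0]},
  {"gripper": 10,"delta_pos": [-0.3,0.03,0],"dr": [0,0,-0.031]},
  {"gripper": 10,"delta_pos": [0,0,0],"dr": [0,0,-0.031]},
  {"gripper": 10,"delta_pos": [0,0,0],"dr": [0,0,-0.031]},
  {"gripper": 10,"delta_pos": [0,0.5,0.05],"dr": [0,0,0]},
])

```text
t: 6.28
ee_pos: [513.8, -14.8, 72.8]
orientation: [-0.083, 1.57, 0.083]
ft_force: [0.4, 1.4, -1.1]
width: 23.8
```

Request:
apply_moves([
  {"gripper": 10,"delta_pos": [0,2.0,0],"dr": [0,0,0]},
  {"gripper": 10,"delta_pos": [0,2.5,0],"dr": [0,0,0]},
  {"gripper": 10,"delta_pos": [0,2.5,0],"dr": [0,0,0]},
  {"gripper": 10,"delta_pos": [0,2,0],"dr": [0,0,0]},
  {"gripper": 10,"delta_pos": [0,1.4,0],"dr": [0,0,0]},
])

```text
t: 6.7
ee_pos: [502.7, 90.0, 72.8]
orientation: [-0.082, 1.57, 0.085]
ft_force: [-0.3, 0.8, -1.0]
width: 23.8
```

Request:
apply_moves([
  {"gripper": 10,"delta_pos": [0,0,0],"dr": [0,0,0]},
  {"gripper": 10,"delta_pos": [0,0,0],"dr": [0,0,0]},
  {"gripper": 10,"delta_pos": [0,0,0],"dr": [0,0,0]},
  {"gripper": 10,"delta_pos": [0,0,0],"dr": [0,0,0]},
  {"gripper": 10,"delta_pos": [0,0,0],"dr": [0,0,0]},
])

```text
t: 7.12
ee_pos: [503.4, 87.3, 72.8]
orientation: [-0.081, 1.57, 0.083]
ft_force: [0.4, -0.7, -2.1]
width: 23.9
```

```bash
python3 s.py;  python3 - <<'E'
from h import *
d=get('wrist','w2'); C=uncad(cloud(d))
m=(C[...,2]>66)&(C[...,2]<95)&(abs(C[...,0])<60)&(C[...,1]>90)&(C[...,1]<172)
q=C[m]; A=np.c_[q[:,:2],np.ones(len(q))]; co=np.linalg.lstsq(A,q[:,2],rcond=None)[0]; print('plane',co.round(4),'ymin',np.percentile(q[:,1],.5).round(1), 'mean z',q[:,2].mean())
d=get('side'); im=d['img'][130:270,250:410,::-1]; cv2.imwrite('pics/s2.png',cv2.resize(im,None,fx=3.5,fy=3.5,interpolation=cv2.INTER_CUBIC))
E
```

```text
t 7.12 cad tcp [-2.000e-01  2.412e+02  7.280e+01] w 23.9 F [ 0.4 -0.7 -2.1] M [0.17 0.02 0.02] toolx [-0.     0.001 -1.   ] tooly [-0.104  0.995  0.001]
plane [-2.90000e-03  2.90000e-03  8.41552e+01] ymin 104.1 mean z 84.60144851935007
```

View pics/w2.png

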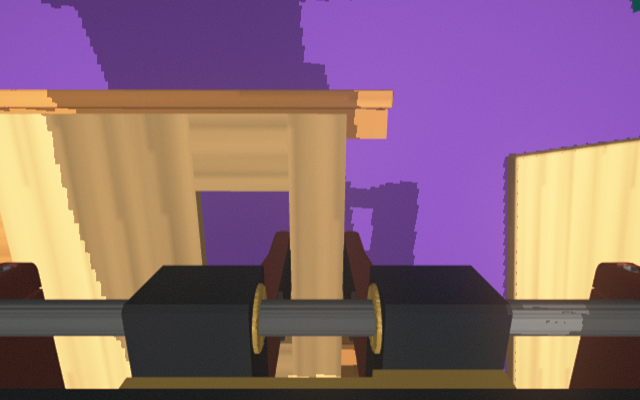

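The lid is level in the grip with its rear edge at caddy y of about 104. It sits between the cheeks with its underside about 18.5 mm above the runners. I lower it.

Request:
apply_moves([
  {"gripper": 10,"delta_pos": [0.4,0,0],"dr": [0,0,0]},
  {"gripper": 10,"delta_pos": [0.5,0,0],"dr": [0,0,0]},
  {"gripper": 10,"delta_pos": [0.5,0,0],"dr": [0,0,0]},
  {"gripper": 10,"delta_pos": [0.3,0,0],"dr": [0,0,0]},
  {"gripper": 10,"delta_pos": [0.1,0,0],"dr": [0,0,0]},
])

```text
t: 7.63
ee_pos: [502.8, 88.0, 53.9]
orientation: [-0.082, 1.571, 0.083]
ft_force: [0.6, -0.0, -1.2]
width: 23.4
```

Request:
apply_moves([
  {"gripper": 10,"delta_pos": [0.05,0,0],"dr": [0,0,0]},
  {"gripper": 10,"delta_pos": [0.05,0,0],"dr": [0,0,0]},
  {"gripper": 10,"delta_pos": [0.0,0,0],"dr": [0,0,0]},
  {"gripper": 10,"delta_pos": [0,0,0],"dr": [0,0,0]},
  {"gripper": 10,"delta_pos": [0,0,0],"dr": [0,0,0]},
])

```text
t: 8.05
ee_pos: [503.5, 88.1, 54.0]
orientation: [-0.082, 1.569, 0.083]
ft_force: [-0.3, -0.2, -1.6]
width: 23.4
```

```bash
python3 s.py;  python3 - <<'E'
from h import *
d=get('wrist'); C=uncad(cloud(d))
m=(C[...,2]>56)&(C[...,2]<95)&(abs(C[...,0])<60)&(C[...,1]>90)&(C[...,1]<172)
q=C[m]; A=np.c_[q[:,:2],np.ones(len(q))]; co=np.linalg.lstsq(A,q[:,2],rcond=None)[0]; print('plane',co.round(4),'ymin',np.percentile(q[:,1],.5).round(1), 'mean z',q[:,2].mean())
E
```

```text
t 8.05 cad tcp [  0.  241.9  54. ] w 23.4 F [-0.3 -0.2 -1.6] M [ 0.1  -0.   -0.03] toolx [ 0.     0.001 -1.   ] tooly [-0.105  0.994  0.001]
plane [-8.00000e-04  2.50000e-03  6.55077e+01] ymin 104.8 mean z 65.86658900479293
```

Top at 65.9, flat, but the grip still carries the weight. I ease down until there is contact, release, then rise.

Request:
apply_moves([
  {"gripper": 10,"delta_pos": [0.05,0,0],"dr": [0,0,0]},
  {"gripper": 10,"delta_pos": [0.05,0,0],"dr": [0,0,0]},
  {"gripper": 10,"delta_pos": [0,0,0],"dr": [0,0,0]},
  {"gripper": 28,"delta_pos": [0,0,0],"dr": [0,0,0]},
  {"gripper": 35,"delta_pos": [0,0,0],"dr": [0,0,0]},
])

```text
t: 8.52
ee_pos: [503.7, 88.1, 53.1]
orientation: [-0.082, 1.569, 0.084]
ft_force: [-0.2, -1.1, 0.4]
width: 28.4
```

Request:
apply_moves([
  {"gripper": 50,"delta_pos": [0,0,0],"dr": [0,0,0]},
  {"gripper": 50,"delta_pos": [0,0,0],"dr": [0,0,0]},
  {"gripper": 50,"delta_pos": [-1,0,0],"dr": [0,0,0]},
  {"gripper": 50,"delta_pos": [-2,0,0],"dr": [0,0,0]},
  {"gripper": 50,"delta_pos": [-3,0,0],"dr": [0,0,0]},
])

```text
t: 8.93
ee_pos: [501.6, 87.7, 112.1]
orientation: [-0.082, 1.574, 0.083]
ft_force: [1.2, -0.7, -0.2]
width: 43.9
```

Request:
apply_moves([
  {"gripper": 65,"delta_pos": [-3,0,0],"dr": [0,0,0]},
  {"gripper": 65,"delta_pos": [-3,-3.5,0],"dr": [0,0,0]},
  {"gripper": 65,"delta_pos": [-3,-3.5,0],"dr": [0,0,0]},
  {"gripper": 65,"delta_pos": [0,-3.5,0],"dr": [0,0,0]},
  {"gripper": 65,"delta_pos": [0,-3.5,0],"dr": [0,0,0]},
])

```text
t: 9.35
ee_pos: [518.6, -45.9, 199.9]
orientation: [-0.083, 1.564, 0.084]
ft_force: [-0.2, -0.8, -0.4]
width: 57.3
```

```bash
python3 s.py;  cat > lid.py <<'E'
from h import *
for n in('scene','side','wrist'):
    d=get(n,n+'_x'); C=uncad(cloud(d)); hsv=cv2.cvtColor(d['img'],cv2.COLOR_RGB2HSV)
    m=(C[...,2]>56)&(C[...,2]<70)&(abs(C[...,0])<54)&(C[...,1]>90)&(C[...,1]<290)
    q=C[m]
    if len(q)>100:
        A=np.c_[q[:,:2],np.ones(len(q))]; co=np.linalg.lstsq(A,q[:,2],rcond=None)[0]; print(n,len(q),'plane',co.round(4),'y',np.percentile(q[:,1],[.5,99.5]).round(1), 'mean z',q[:,2].mean().round(1))
    m=(abs(C[...,0])<56)&(abs(C[...,1])<74)&(C[...,2]>38)&(C[...,2]<62)
    q=C[m]
    if len(q)>20: print('jar',len(q),np.median(q,0).round(1),cv2.minEnclosingCircle(q[:,:2].astype(np.float32)))
E
python3 lid.py
```

```text
t 9.35 cad tcp [  1.  107.1 199.9] w 57.3 F [-0.2 -0.8 -0.4] M [ 0.02 -0.06 -0.  ] toolx [ 0.005  0.    -1.   ] tooly [-0.106  0.994 -0.   ]
scene 1258 plane [-2.10000e-03 -3.80000e-03  6.57372e+01] y [104.5 256.2] mean z 65.1
jar 135 [  3.9 -21.3  52.9] ((-3.3122215270996094, -13.344768524169922), 78.6801986694336)
side 1140 plane [-2.10000e-03  8.00000e-04  6.60548e+01] y [103.7 253.9] mean z 66.2
jar 131 [ -0.5 -25.1  54.6] ((21.49110984802246, 1.5514116287231445), 47.773170471191406)
wrist 16908 plane [-2.10000e-03 -2.80000e-03  6.60127e+01] y [104.1 253. ] mean z 65.5
jar 1225 [  0.7 -20.   54.6] ((2.0800535678863525, -22.614635467529297), 16.831674575805664)
```

View pics/scene_x.png

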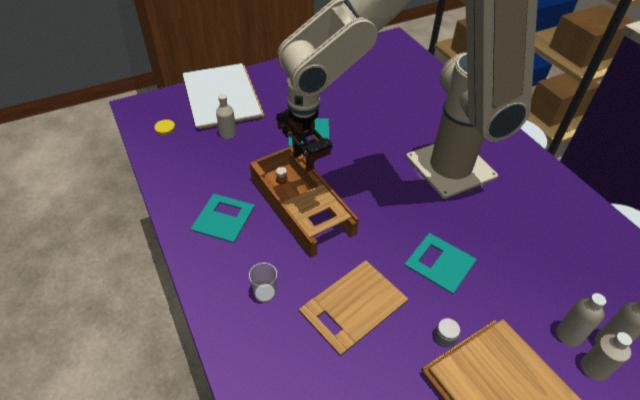

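The lid lies flat on the runners (top about 66, y 104..254, origin about 179) past the lips. The jar's white cap shows at px (281,173). I go above it.

```bash
python3 - <<'E'
from h import *
go(cad([1.5,-22,140]),np.pi/2+CAD['yaw'])
E
```

```text
t 9.5 tcp [517.5 -46.5 197.8] w 57.1 F [-0.6  0.4  0.2] q [-0.11  0.31  1.89  0.    0.94 -1.79]
toolx [ 0.001  0.001 -1.   ] tooly [-0.101  0.995  0.001]
dr [-0.0033  0.001  -0.0007] rows 0.028617830489421507 shift cm now [  6.87 -12.86   0.2 ] after turn [  6.88 -12.86   0.16]
```

Request:
apply_moves([
  {"gripper": 62,"delta_pos": [0,-3.2,0.05],"dr": [0,0,0]},
  {"gripper": 62,"delta_pos": [0,-3.2,0.05],"dr": [0,0,0]},
  {"gripper": 62,"delta_pos": [0,-3.2,0.05],"dr": [0,0,0]},
  {"gripper": 62,"delta_pos": [1,-3.2,0],"dr": [0,0,0]},
  {"gripper": 62,"delta_pos": [0,0,0],"dr": [0,0,0]},
])

```text
t: 9.92
ee_pos: [532.5, -174.6, 185.9]
orientation: [-0.081, 1.57, 0.081]
ft_force: [-0.7, 0.1, 0.2]
width: 54.3
```

```bash
python3 - <<'E'
from h import *
d=get('wrist','w3'); C=uncad(cloud(d))
m=(abs(C[...,0])<56)&(abs(C[...,1])<60)&(C[...,2]>50)&(C[...,2]<60); q=C[m]
print(len(q),cv2.minAreaRect(q[:,:2].astype(np.float32)),np.median(q[:,2]),q[:,:2].min(0),q[:,:2].max(0))
go(cad([2,-22,36]),np.pi/2+CAD['yaw'])
E
```

```text
1116 ((2.064474105834961, -22.57303810119629), (32.382938385009766, 32.43020248413086), 58.9172477722168) 54.58062076933797 [-14.27390611 -38.6533665 ] [18.52154168 -6.47842419]
t 9.97 tcp [ 532.  -172.5  186.1] w 54.6 F [0.  0.5 0.9] q [-0.34  0.39  1.81  0.    0.95 -2.01]
toolx [-0.002  0.002 -1.   ] tooly [-0.103  0.995  0.002]
dr [-0.0019 -0.0013 -0.0017] rows 0.02278330969430596 shift cm now [16.11 -0.2   0.11] after turn [16.11 -0.17  0.09]
```

View pics/w3.png

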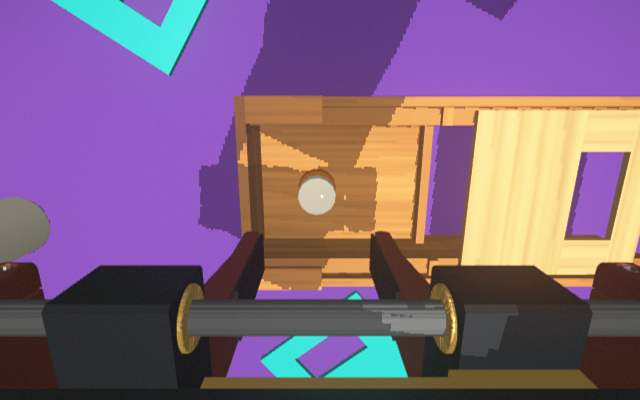

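The jar's cap is at px (317,195), caddy (2.1, -22.6). I descend in two stages.

Request:
apply_moves([
  {"gripper": 62,"delta_pos": [2,-0.2,0.1],"dr": [0,0,0]},
  {"gripper": 62,"delta_pos": [3,0,0],"dr": [0,0,0]},
  {"gripper": 62,"delta_pos": [2.5,0,0],"dr": [0,0,0]},
  {"gripper": 62,"delta_pos": [1.5,0,0],"dr": [0,0,0]},
  {"gripper": 62,"delta_pos": [0,0,0],"dr": [0,0,0]},
])

```text
t: 10.38
ee_pos: [531.1, -170.8, 93.8]
orientation: [-0.081, 1.575, 0.087]
ft_force: [-0.3, -0.7, -0.2]
width: 54.7
```

```bash
python3 - <<'E'
from h import *
go(cad([2,-22.5,36]),np.pi/2+CAD['yaw'])
E
```

```text
t 10.38 tcp [ 531.1 -170.8   93.8] w 54.7 F [-0.3 -0.7 -0.2] q [-0.33  0.52  1.86  0.    0.77 -2.01]
toolx [-0.006  0.004 -1.   ] tooly [-0.106  0.994  0.004]
dr [ 0.0019 -0.0059 -0.0042] rows 0.05985679574174876 shift cm now [ 6.88 -0.44  0.2 ] after turn [ 6.88 -0.41  0.16]
```

Request:
apply_moves([
  {"gripper": 62,"delta_pos": [0.8,-0.4,0.15],"dr": [0,0,0]},
  {"gripper": 62,"delta_pos": [2,0,0],"dr": [0,0,0]},
  {"gripper": 62,"delta_pos": [2,0,0],"dr": [0,0,0]},
  {"gripper": 62,"delta_pos": [1.3,0,0],"dr": [0,0,0]},
  {"gripper": 62,"delta_pos": [0.7,0,0],"dr": [0,0,0]},
])

```text
t: 10.8
ee_pos: [535.4, -176.8, 28.1]
orientation: [-0.082, 1.57, 0.084]
ft_force: [0.2, -0.3, 0.7]
width: 54.4
```

Request:
apply_moves([
  {"gripper": 62,"delta_pos": [0,0,0],"dr": [0,0,0]},
  {"gripper": 55,"delta_pos": [0,0,0],"dr": [0,0,0]},
  {"gripper": 48,"delta_pos": [0,0,0],"dr": [0,0,0]},
  {"gripper": 44,"delta_pos": [0,0,0],"dr": [0,0,0]},
  {"gripper": 40,"delta_pos": [0,0,0],"dr": [0,0,0]},
])

```text
t: 11.22
ee_pos: [536.0, -177.4, 29.6]
orientation: [-0.082, 1.568, 0.083]
ft_force: [-0.9, 0.2, 0.7]
width: 36.3
```

Request:
apply_moves([
  {"gripper": 30,"delta_pos": [0,0,0],"dr": [0,0,0]},
  {"gripper": 30,"delta_pos": [0,0,0],"dr": [0,0,0]},
  {"gripper": 30,"delta_pos": [0,0,0],"dr": [0,0,0]},
  {"gripper": 30,"delta_pos": [0,0,0],"dr": [0,0,0]},
  {"gripper": 30,"delta_pos": [0,0,0],"dr": [0,0,0]},
])

```text
t: 11.63
ee_pos: [535.9, -177.4, 29.6]
orientation: [-0.082, 1.568, 0.083]
ft_force: [0.1, 1.6, 5.2]
width: 33.3
```

```bash
python3 s.py
```

```text
t 11.63 cad tcp [  4.5 -25.5  29.6] w 33.3 F [0.1 1.6 5.2] M [ 0.33  0.14 -0.03] toolx [ 0.001  0.001 -1.   ] tooly [-0.105  0.994  0.001]
```

```bash
python3 - <<'E'
from h import *
a=get('scene'); b=get('side')
pa=proj(a,cad([2,-22,40]))[0].astype(int); pb=proj(b,cad([2,-22,40]))[0].astype(int)
f=lambda d,p: cv2.resize(d['img'][p[1]-45:p[1]+45,p[0]-50:p[0]+50,::-1],(400,360),interpolation=cv2.INTER_CUBIC)
cv2.imwrite('pics/g.png',np.hstack([f(a,pa),f(b,pb)])); print(pa,pb)
E
```

```text
[281 173] [355 235]
```

View pics/g.png

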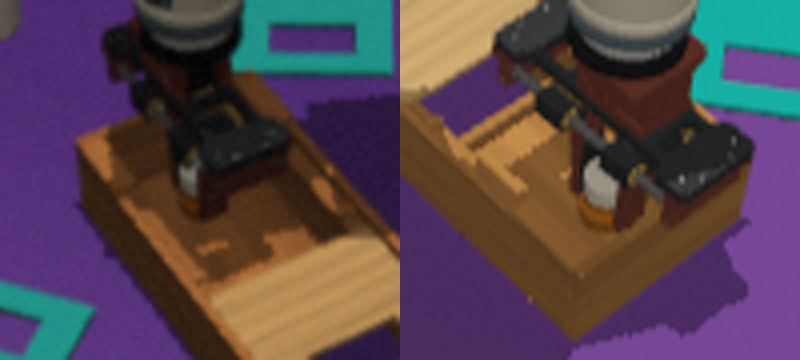

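The grip holds the tall white cap, and the jar is upright between the fingers with amber glass below. I lift slowly and check.

Request:
apply_moves([
  {"gripper": 30,"delta_pos": [-0.3,0,0],"dr": [0,0,0]},
  {"gripper": 30,"delta_pos": [-0.5,0,0],"dr": [0,0,0]},
  {"gripper": 30,"delta_pos": [-1,0,0],"dr": [0,0,0]},
  {"gripper": 30,"delta_pos": [-1,0,0],"dr": [0,0,0]},
  {"gripper": 30,"delta_pos": [-1,0,0],"dr": [0,0,0]},
])

```text
t: 12.15
ee_pos: [535.5, -177.4, 68.0]
orientation: [-0.082, 1.569, 0.083]
ft_force: [-0.2, 0.2, -1.3]
width: 33.7
```

Request:
apply_moves([
  {"gripper": 30,"delta_pos": [-1.5,0,0],"dr": [0,0,0]},
  {"gripper": 30,"delta_pos": [-1.5,0,0],"dr": [0,0,0]},
  {"gripper": 30,"delta_pos": [-1.5,0,0],"dr": [0,0,0]},
  {"gripper": 30,"delta_pos": [-1.5,0,0],"dr": [0,0,0]},
  {"gripper": 30,"delta_pos": [-1,0,0],"dr": [0,0,0]},
])

```text
t: 12.57
ee_pos: [536.1, -177.6, 139.2]
orientation: [-0.083, 1.567, 0.083]
ft_force: [0.8, 0.1, -0.7]
width: 33.3
```

```bash
python3 s.py; python3 - <<'E'
from h import *
a=get('scene'); b=get('side')
o=ctrl.get_obs(); g=o['ee_pos']+[0,0,-5]
pa=proj(a,g)[0].astype(int); pb=proj(b,g)[0].astype(int)
f=lambda d,p: cv2.resize(d['img'][p[1]-36:p[1]+36,p[0]-40:p[0]+40,::-1],(400,360),interpolation=cv2.INTER_CUBIC)
cv2.imwrite('pics/g2.png',np.hstack([f(a,pa),f(b,pb)]))
go([526.6,311,190],np.pi/2+CAD['yaw'])
for d in(a,b):
    h=cv2.cvtColor(d['img'],cv2.COLOR_RGB2HSV); P=cloud(d)
    for nm,z0,c in(('tin',50,(391,495)),('cup',90,(733,169))):
        m=(np.hypot(P[...,0]-c[0],P[...,1]-c[1])<60)&(P[...,2]>20); q=P[m]; print(nm,len(q),np.median(q,0).round())
E
```

```text
t 12.57 cad tcp [  4.6 -25.8 139.2] w 33.3 F [ 0.8  0.1 -0.7] M [ 0.02 -0.02  0.02] toolx [ 0.002  0.    -1.   ] tooly [-0.105  0.994 -0.   ]
t 12.67 tcp [ 536.7 -177.9  139.2] w 33.4 F [ 0.2  0.8 -1.7] q [-0.34  0.46  1.83  0.    0.85 -2.02]
toolx [ 0.004 -0.    -1.   ] tooly [-0.105  0.994 -0.001]
dr [0.0005 0.0038 0.0009] rows 0.03129701773186279 shift cm now [-4.01 48.72  4.14] after turn [-3.98 48.73  4.11]
tin 688 [391. 505.  44.]
cup 781 [738. 170.  62.]
tin 362 [382. 497.  41.]
cup 399 [727. 163.  60.]
```

View pics/g2.png

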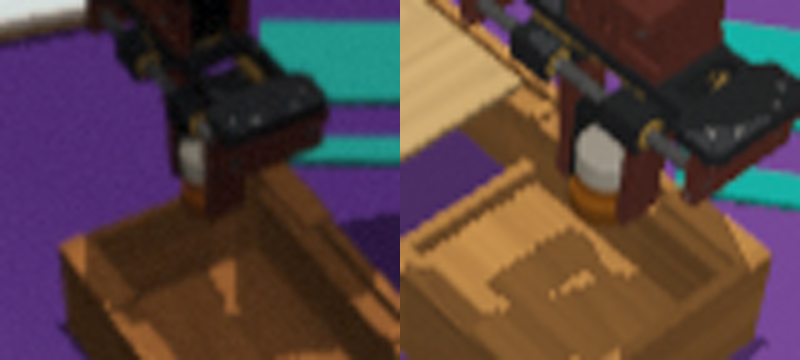

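The jar hangs upright, well clear of the caddy. I carry it to the board.

Request:
apply_moves([
  {"gripper": 30,"delta_pos": [-0.2,1.2,0.1],"dr": [0,0,0]},
  {"gripper": 30,"delta_pos": [0,2.2,0.2],"dr": [0,0,0]},
  {"gripper": 30,"delta_pos": [0,2.8,0.25],"dr": [0,0,0]},
  {"gripper": 30,"delta_pos": [0,2.8,0.25],"dr": [0,0,0]},
  {"gripper": 30,"delta_pos": [0,2.8,0.25],"dr": [0,0,0]},
])

```text
t: 13.08
ee_pos: [532.3, -57.1, 137.9]
orientation: [-0.081, 1.571, 0.083]
ft_force: [-0.3, -0.7, -0.8]
width: 33.4
```

Request:
apply_moves([
  {"gripper": 30,"delta_pos": [0,2.8,0.25],"dr": [0,0,0]},
  {"gripper": 30,"delta_pos": [0,2.8,0.25],"dr": [0,0,0]},
  {"gripper": 30,"delta_pos": [0,2.8,0.25],"dr": [0,0,0]},
  {"gripper": 30,"delta_pos": [0,2.8,0.25],"dr": [0,0,0]},
  {"gripper": 30,"delta_pos": [0,2.8,0.25],"dr": [0,0,0]},
])

```text
t: 13.5
ee_pos: [529.8, 83.6, 138.1]
orientation: [-0.082, 1.571, 0.083]
ft_force: [0.2, -0.6, -0.5]
width: 33.2
```

Request:
apply_moves([
  {"gripper": 30,"delta_pos": [0,2.8,0.25],"dr": [0,0,0]},
  {"gripper": 30,"delta_pos": [0,2.8,0.25],"dr": [0,0,0]},
  {"gripper": 30,"delta_pos": [0,2.8,0.25],"dr": [0,0,0]},
  {"gripper": 30,"delta_pos": [0,2.8,0.25],"dr": [0,0,0]},
  {"gripper": 30,"delta_pos": [0,2.8,0.25],"dr": [0,0,0]},
])

```text
t: 13.92
ee_pos: [527.4, 223.9, 138.1]
orientation: [-0.083, 1.571, 0.083]
ft_force: [0.9, -0.5, 0.8]
width: 33.5
```

Request:
apply_moves([
  {"gripper": 30,"delta_pos": [0,2.8,0.25],"dr": [0,0,0]},
  {"gripper": 30,"delta_pos": [0,2.5,0.25],"dr": [0,0,0]},
  {"gripper": 30,"delta_pos": [0,1.5,0],"dr": [0,0,0]},
  {"gripper": 30,"delta_pos": [0,0.7,0],"dr": [0,0,0]},
  {"gripper": 30,"delta_pos": [0,0,0],"dr": [0,0,0]},
])

```text
t: 14.33
ee_pos: [525.0, 298.2, 138.6]
orientation: [-0.084, 1.57, 0.084]
ft_force: [0.4, 0.4, 0.1]
width: 33.5
```

```bash
python3 - <<'E'
from h import *
go([526.6,311,42.6],np.pi/2+CAD['yaw'])
E
```

```text
t 14.33 tcp [525.  298.2 138.6] w 33.5 F [0.4 0.4 0.1] q [ 0.5   0.51  1.74  0.    0.9  -1.18]
toolx [-0.001  0.    -1.   ] tooly [-0.107  0.994  0.001]
dr [ 0.0024 -0.0012 -0.0005] rows 0.02165779292908111 shift cm now [10.7   1.25  0.31] after turn [10.7   1.25  0.29]
```

Request:
apply_moves([
  {"gripper": 30,"delta_pos": [1.5,0.4,0],"dr": [0,0,0]},
  {"gripper": 30,"delta_pos": [2.5,0,0],"dr": [0,0,0]},
  {"gripper": 30,"delta_pos": [2.5,0,0],"dr": [0,0,0]},
  {"gripper": 30,"delta_pos": [2,0,0],"dr": [0,0,0]},
  {"gripper": 30,"delta_pos": [1,0,0],"dr": [0,0,0]},
])

```text
t: 14.75
ee_pos: [524.0, 299.0, 41.6]
orientation: [-0.083, 1.573, 0.081]
ft_force: [-0.7, 0.6, 0.0]
width: 33.9
```

Request:
apply_moves([
  {"gripper": 30,"delta_pos": [0.2,0,0],"dr": [0,0,0]},
  {"gripper": 30,"delta_pos": [0.2,0,0],"dr": [0,0,0]},
  {"gripper": 30,"delta_pos": [0.1,0,0],"dr": [0,0,0]},
  {"gripper": 30,"delta_pos": [0,0,0],"dr": [0,0,0]},
  {"gripper": 30,"delta_pos": [0,0,0],"dr": [0,0,0]},
])

```text
t: 15.17
ee_pos: [526.3, 301.6, 40.4]
orientation: [-0.081, 1.568, 0.084]
ft_force: [0.1, 1.3, -0.2]
width: 33.3
```

```bash
python3 s.py
```

```text
t 15.17 cad tcp [ 45.  451.8  40.4] w 33.3 F [ 0.1  1.3 -0.2] M [ 0.03  0.02 -0.  ] toolx [ 0.002  0.002 -1.   ] tooly [-0.105  0.994  0.002]
```

Request:
apply_moves([
  {"gripper": 30,"delta_pos": [0.25,0,0],"dr": [0,0,0]},
  {"gripper": 30,"delta_pos": [0.2,0,0],"dr": [0,0,0]},
  {"gripper": 30,"delta_pos": [0.15,0,0],"dr": [0,0,0]},
  {"gripper": 30,"delta_pos": [0.1,0,0],"dr": [0,0,0]},
  {"gripper": 30,"delta_pos": [0,0,0],"dr": [0,0,0]},
])

```text
t: 15.58
ee_pos: [525.4, 301.3, 32.0]
orientation: [-0.082, 1.57, 0.083]
ft_force: [0.1, -0.7, -0.9]
width: 33.6
```

Request:
apply_moves([
  {"gripper": 30,"delta_pos": [0.05,0,0],"dr": [0,0,0]},
  {"gripper": 30,"delta_pos": [0.05,0,0],"dr": [0,0,0]},
  {"gripper": 30,"delta_pos": [0,0,0],"dr": [0,0,0]},
  {"gripper": 30,"delta_pos": [0,0,0],"dr": [0,0,0]},
  {"gripper": 30,"delta_pos": [0,0,0],"dr": [0,0,0]},
])

```text
t: 16.0
ee_pos: [525.6, 301.3, 31.6]
orientation: [-0.082, 1.569, 0.083]
ft_force: [-2.7, -0.8, 5.4]
width: 33.6
```

```bash
python3 s.py
```

```text
t 16.0 cad tcp [ 44.2 451.7  31.6] w 33.6 F [-2.7 -0.8  5.4] M [-0.12  0.35 -0.04] toolx [-0.     0.001 -1.   ] tooly [-0.105  0.994  0.001]
```

Contact came at the expected height (5 N). I release and rise.

Request:
apply_moves([
  {"gripper": 40,"delta_pos": [0,0,0],"dr": [0,0,0]},
  {"gripper": 46,"delta_pos": [0,0,0],"dr": [0,0,0]},
  {"gripper": 55,"delta_pos": [0,0,0],"dr": [0,0,0]},
  {"gripper": 62,"delta_pos": [0,0,0],"dr": [0,0,0]},
  {"gripper": 62,"delta_pos": [0,0,0],"dr": [0,0,0]},
])

```text
t: 16.42
ee_pos: [525.6, 301.3, 31.0]
orientation: [-0.082, 1.569, 0.083]
ft_force: [-0.3, 0.2, 0.3]
width: 53.8
```

Request:
apply_moves([
  {"gripper": 62,"delta_pos": [-1,0,0],"dr": [0,0,0]},
  {"gripper": 62,"delta_pos": [-2,0,0],"dr": [0,0,0]},
  {"gripper": 62,"delta_pos": [-3,0,0],"dr": [0,0,0]},
  {"gripper": 62,"delta_pos": [-3,0,0],"dr": [0,0,0]},
  {"gripper": 62,"delta_pos": [-3,0,0],"dr": [0,0,0]},
])

```text
t: 16.83
ee_pos: [525.4, 301.1, 152.9]
orientation: [-0.082, 1.57, 0.083]
ft_force: [0.5, 0.5, -0.5]
width: 54.1
```

Request:
apply_moves([
  {"gripper": 62,"delta_pos": [-3,0,-3],"dr": [0,0,0]},
  {"gripper": 62,"delta_pos": [-2,0,-3],"dr": [0,0,0]},
  {"gripper": 62,"delta_pos": [0,0,-2],"dr": [0,0,0]},
  {"gripper": 62,"delta_pos": [0,0,0],"dr": [0,0,0]},
  {"gripper": 62,"delta_pos": [0,0,0],"dr": [0,0,0]},
])

```text
t: 17.25
ee_pos: [446.4, 293.0, 201.7]
orientation: [-0.082, 1.568, 0.085]
ft_force: [-0.4, -0.4, -0.3]
width: 54.7
```

```bash
python3 s.py; python3 lid.py | grep -v jar; python3 - <<'E'
from h import *
for n in('scene','side','wrist'):
    d=get(n); P=cloud(d); m=(np.hypot(P[...,0]-525,P[...,1]-301)<35)&(P[...,2]>20)&(P[...,2]<90); q=P[m]
    t=q[q[:,2]>50]; print(n,len(q),'ztop',np.percentile(q[:,2],98).round(1),'top c',t.mean(0).round(1) if len(t) else None)
E
```

```text
t 17.25 cad tcp [-35.4 451.6 201.7] w 54.7 F [-0.4 -0.4 -0.3] M [ 0.03 -0.01 -0.01] toolx [ 0.001  0.002 -1.   ] tooly [-0.106  0.994  0.002]
scene 1256 plane [-3.40000e-03 -1.50000e-03  6.53688e+01] y [104.7 256.3] mean z 65.1
side 1149 plane [-4.00000e-03 -4.00000e-04  6.63452e+01] y [103.1 254. ] mean z 66.3
wrist 7059 plane [-4.50000e-03 -3.30000e-03  6.61989e+01] y [163.  254.3] mean z 65.5
scene 218 ztop 59.6 top c [524.9 303.3  55.7]
side 134 ztop 60.5 top c [522.9 297.8  56.5]
wrist 1333 ztop 57.7 top c [521.9 300.5  56.3]
```

View pics/side_x.png

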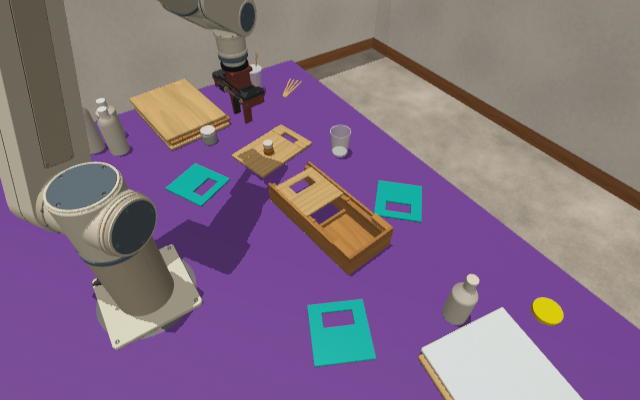

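View pics/scene_x.png

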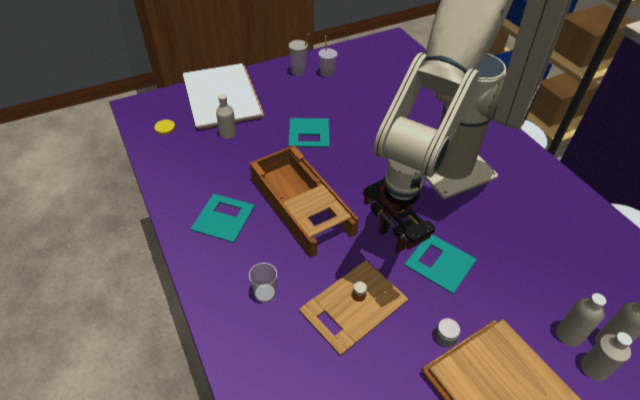

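The jar stands upright on the board at px (360,291) in the scene view and (268,147) in the side view. The lid is flat on the runners, and the cup, tin and bottle look unmoved. I hand in the job.

```bash
python3 -c "
from workcell import ctrl; print(ctrl.close_job())"
```

```text
the job is handed in; nothing more can be done
None
```

The job is done and handed in at about 17.5 s on the robot's clock, with the gripper clear of everything.

- **Lid:** I gripped the strip in front of the slot, raised that end over the stop lips and slid the lid out. I lifted it level once it was clear of the grooves, then lowered it onto the runners. The last depth check has it flat, with its top at about 66 mm. It spans caddy y from about 104 to 254 (origin about 179), so it lies wholly past the lips at 85.
- **Jar:** I lifted it by its cap, carried it to the board and lowered it until it touched at about 5 N, then released it. The last check has its top at about 57 mm and centred near (524, 300), upright on the plain part of the board.
- **Not as planned:** the fingers ended up 1–3 mm off target when gripping the jar and held the 33 mm cap rather than the glass. The jar was put down about 10 mm from my intended spot. Both are well within what was needed.
- **Bottle, cup and tin:** they look unmoved in the final pictures. I judged this by eye and did not measure it.

The forces I read stayed under 6 N. I viewed 11 pictures.

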